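Log a drawn sample with the yellow event button

TASK

A sample has just been drawn, so log it: with the fingertips press the yellow push button gently and hold it down for at least two seconds, then let it spring up and withdraw the hand well clear of it. Leave the button unit standing where it is, do not lift it, and do not touch the green and red buttons or the stopper, weight and cup among them.

Things in the scene. Friction and masses are not known exactly. Their poses are not given: they have to be found in the camera images.
- yellow_button: loose round push-button unit with a yellow key: grey housing 68 mm in diameter, 26 mm tall, on a black rubber foot, a thin steel collar (45 mm in diameter, its top 28.5 mm above the surface) round the key; 0.25 to 0.5 kg. Origin at the centre of its underside, z up. Stands upright on the worktop. The three units are alike but for the colour of the key
- yellow_top (a point): centre of the top face of the yellow key (36 mm in diameter, nearly flat), 46 mm above the worktop when the key is up; it goes down with the key
- yellow_key (a joint): travel of the yellow key in m: 0 = up, 0.012 = fully down, counts as pressed beyond 0.004; it goes straight down, needs 1 N to start, 3.5 N at 0.004 and 8 N at the stop at the bottom (it need not go that far), and springs back up when let go
- green_button: loose round push-button unit with a green key: grey housing 68 mm in diameter, 26 mm tall, on a black rubber foot, a thin steel collar (45 mm in diameter, its top 28.5 mm above the surface) round the key; 0.25 to 0.5 kg. Origin at the centre of its underside, z up. Stands upright on the worktop. The three units are alike but for the colour of the key
- green_top (a point): centre of the top face of the green key (36 mm in diameter, nearly flat), 46 mm above the worktop when the key is up; it goes down with the key
- green_key (a joint): travel of the green key in m: 0 = up, 0.012 = fully down, counts as pressed beyond 0.004; it goes straight down, needs 1 N to start, 3.5 N at 0.004 and 8 N at the stop at the bottom (it need not go that far), and springs back up when let go
- red_button: loose round push-button unit with a red key: grey housing 68 mm in diameter, 26 mm tall, on a black rubber foot, a thin steel collar (45 mm in diameter, its top 28.5 mm above the surface) round the key; 0.25 to 0.5 kg. Origin at the centre of its underside, z up. Stands upright on the worktop. The three units are alike but for the colour of the key
- red_top (a point): centre of the top face of the red key (36 mm in diameter, nearly flat), 46 mm above the worktop when the key is up; it goes down with the key
- red_key (a joint): travel of the red key in m: 0 = up, 0.012 = fully down, counts as pressed beyond 0.004; it goes straight down, needs 1 N to start, 3.5 N at 0.004 and 8 N at the stop at the bottom (it need not go that far), and springs back up when let go
- stopper: loose red-brown rubber stopper, 29 mm wide, 26 mm tall, origin at the centre of its underside; a bystander
- brass_weight: loose brass weight with a knob on top, 29 mm wide, 50 mm tall, origin at the centre of its underside; a bystander
- cup: loose small green cup, 57 mm wide, 34 mm tall, origin at the centre of its underside; a bystander
There are look-alikes about, which are no part of the job. What is shaped like the green_button but orange or pink is not meant. What is shaped like the red_button but blue is not meant.

How it is judged (in metres and radians):
On the way:
1. the fingers hold the yellow key down for two seconds (value of joint yellow_key above 0.004 m and contact force between the fingers and yellow_button above 0.3 N), for 1.9 s.
At the end, for the whole second after the job is handed in: The yellow key was held down by the fingers for 1.9 s and is up again (under 1.5 mm of travel), as are the other keys; the grasp point between the fingers is over 80 mm from the top of the yellow key; the yellow unit stands upright within 15 mm of where it was, everything else upright within 10 mm (value of joint each of yellow_key, green_key, red_key below 0.0015 m and distance between the grasp point and yellow_top above 0.08 m and distance of yellow_button from where it was at the start of the episode below 0.015 m and angle between each of yellow_button, green_button, red_button, stopper, brass_weight, cup's own z axis and vertical below 0.1 rad and linear speed of yellow_button below 0.02 m/s and distance of each of green_button, red_button, stopper, brass_weight, cup from where it was at the start of the episode below 0.01 m); the robot touches nothing.
It fails at once if the yellow button is pressed with more than 25 N (contact force between the fingers and yellow_button above 25 N).
It fails at once if the yellow button unit is lifted, tipped or shoved away (height (world z) of yellow_button above 0.006 m or angle between yellow_button's own z axis and vertical above 0.2 rad or distance of yellow_button from where it was at the start of the episode above 0.02 m).
It fails at once if another button is pressed (value of joint any of green_key, red_key above 0.0025 m).
It fails at once if the green or red button, the stopper, the weight or the cup is touched (contact force between any of the fingers, the arm and green_button above 0.5 N or contact force between any of the fingers, the arm and red_button above 0.5 N or contact force between any of the fingers, the arm and stopper above 0.5 N or contact force between any of the fingers, the arm and brass_weight above 0.5 N or contact force between any of the fingers, the arm and cup above 0.5 N).
It fails at once if a bystander is moved (distance of any of green_button, red_button, stopper, brass_weight, cup from where it was at the start of the episode above 0.012 m).
It also fails if it takes over 35 s, if anything falls off the work surface, if the arm or the gripper's body presses on something with over 40 N, if the wrist force passes 120 N, or if a joint passes its speed limit or range.

ROBOT

A 6-joint arm with a two-finger parallel gripper is mounted at the origin on a cart in front of the work surface, level with it; the furniture and walls round the work are solid. World frame = base frame: x ahead of the robot, y to its left, z up, the work surface at z = 0. Lengths are in mm, angles in degrees, forces in N, time in s.
With the tool pointing down it reaches from about 300 to 850 mm from the base axis. Payload 4.2 kg.
Tool frame: the origin (TCP) lies between the finger pads; the fingertips stand 25 mm ahead of it and the grasp point (between the pads) lies 6 mm ahead of it; x points along the fingers, y is the direction in which the jaws open and shut, and the axes are right-handed (so a half turn about x gives the same grasp; the last joint's range is limited). The gripper opens to 91 mm and grips with 3 to 60 N. Pads are 32 mm wide; open, the fingers measure 118 mm over their backs; the gripper's body (76 mm by 178 mm) begins 60 mm behind the grasp point.
Start: joints at [75.401, 18.312, 89.639, -0, 72.044, -1.146], TCP at [133.774, 559.238, 214.876] pointing down, gripper open.
Joint ranges: [-177.97, 177.97], [-48.28, 115.42], [12.27, 149.76], [-77.06, 257.06], [2.81, 150.46], [-146.56, 146.56]. Speed limits (degrees/s): [147.25, 147.25, 180, 180, 180, 180].

INTERFACE

Orientations are given as [roll, pitch, yaw] about the fixed x, y, z axes, in that order (R = Rz(yaw) Ry(pitch) Rx(roll)).
In Python, from workcell import env gives the robot as it stands.
- The arm moves only by the tool jog_arm, never from a script. Its argument "plan" is one flat list of numbers, 4 for each row, row after row: the shift along the tool's x, y, z in cm, then the turn about the tool's x in units of 6 degrees (1.0 is 6 degrees). In form: [tx, ty, tz, turn, tx, ty, tz, turn, ...]. A call has 1 to 12 rows; each row shifts and turns the commanded pose from where the row before left it, along the tool's axes as they then stand; what a row does not reach is not made up. A row lasts 1/12 s, in which the tool goes at most 41.7 mm and 7.16 degrees, less where a joint would pass 70% of its speed; a pose out of reach is approached as far as the arm can. A call with a gripper value outside its range is refused whole. "claw" is the finger opening in cm, from 0 to 9.12, set as the call begins (left out, the last holds). The fingers move at their own pace and stop on an object; "newtons" is the grip in N (left out, the last holds). Time passes only in rows, so rows that do not move let the fingers close. It gives the time, the measured TCP pose, the force and the opening at its end, in the units of the state.
- env.state(): the state, without advancing time (a new reading comes with each control period).
- env.grab_frame(name): name is "side" or "top"; returns the picture (480x640x3 uint8, red, green, blue); there is no depth.
- env.calibration(name): a dict with "vertical_fov" (degrees; the focal length in pixels is half the picture's height over the tangent of half this angle, whatever the lens; pixels are square), "cx", "cy" (the principal point, pixels), "k1" (the pictures are not rectified: a ray, as slopes to the right and down, at radius r is drawn at 1 + k1 r^2 times it, then the intrinsics apply), "origin" and "orientation" of the camera in the world. Camera axes: x right, y down, z forward; pixel columns grow to the right and rows downward; lengths in mm; the calibration is good to about 2 mm. A picture is of the moment at which its call begins. calibration takes no time and is no camera call.
- env.job_done(): hands the job in, once; it reports no verdict.
The state is a dict: "time_s": time; "qpos": joint angles; "qvel": joint speeds; "effort": joint torques, N m; "ee_pos": TCP position; "ee_rot": TCP orientation; "force": force on the tool from outside, world axes, zero at the start; "torque": the same for the moment, N m; "gripper_width": finger opening in mm.
Only numpy, scipy, OpenCV 4.12 (cv2) and the standard library are available. Lean on these libraries where they do the work, as an engineer would, in place of code of your own. Each camera call takes 0.05 s, during which the arm holds its last target.

## Working session

There is one attempt and no reset: what is moved stays moved. The work goes in short steps, Python scripts to look and compute and a tool call to move; the robot and the scene stay as the last step left them, time stands still between calls to the robot, and variables do not carry over. Pictures are saved under pics/ and viewed, and the job is handed in when it is done.

Besides the shell and the picture viewer there is one more tool, called after ">>>" as name(argument=value, ...) on one line, values as JSON. jog_arm: Moves the arm, as the interface text tells. Its arguments: {"type":"object","properties":{"plan":{"type":"array"},"claw":{"type":"number"},"newtons":{"type":"number"}},"required":["plan"]}

```bash
mkdir -p pics; python3 - <<'E'
from workcell import env
import cv2
for n in("side","top"):
    im=env.grab_frame(n); cv2.imwrite(f"pics/{n}0.png",im[:,:,::-1]); print(env.calibration(n))
print(env.state())
E
```

```text
{'vertical_fov': 48.613650982297976, 'cx': 317.86788985488295, 'cy': 232.00170480907224, 'k1': -0.10545925702019694, 'origin': array([-164.48065486, -589.58691679,  507.89268334]), 'orientation': array([-115.60774258,   -1.11492453,  -47.46291617])}
{'vertical_fov': 45.84221793866632, 'cx': 313.63380317169356, 'cy': 244.1406095381867, 'k1': 0.04988859935639612, 'origin': array([ 337.88201907,    6.27051224, 1379.83932724]), 'orientation': array([-172.67552631,    0.37098275,  -91.175413  ])}
{'time_s': 0.1, 'qpos': array([ 7.54007314e+01,  1.83483845e+01,  8.96974725e+01, -1.89840719e-03,
        7.20427861e+01, -1.14639940e+00]), 'qvel': array([ 0.00305973,  0.04874188, -0.12076406, -0.05392917,  0.02939949,
        0.02663087]), 'effort': array([-6.04795459e-04, -4.13335884e+01, -2.32512778e+01,  7.28119723e-02,
        4.22871939e-02, -7.72435146e-05]), 'ee_pos': array([133.67771555, 558.80624991, 214.11343571]), 'ee_rot': array([ -89.97985653,   89.91133857, -103.43213905]), 'force': array([ 0.29841009, -0.03617174,  0.7718354 ]), 'torque': array([ 0.03536476, -0.05384172, -0.00135336]), 'gripper_width': 91.39208156964928}
```

View pics/side0.png

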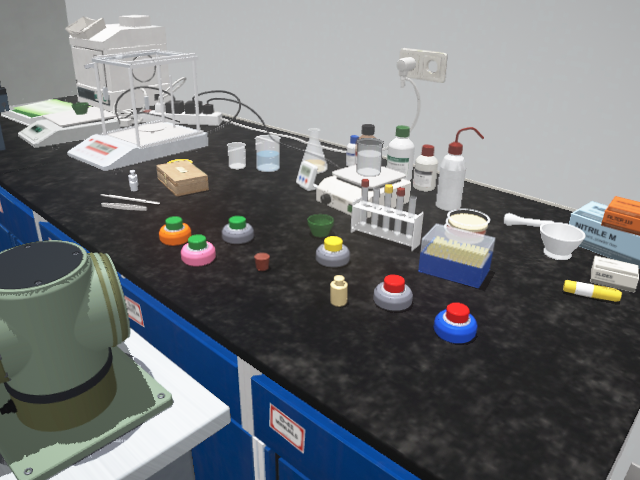

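View pics/top0.png

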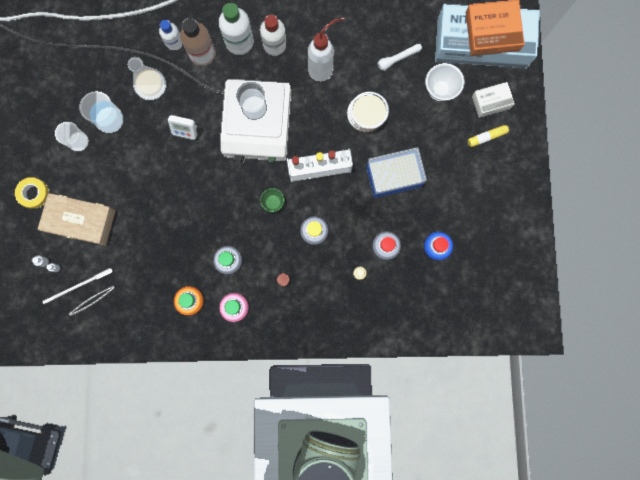

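Only one unit has a yellow key: top (314,229), side (333,244), with a grey housing. The yellow cap in the rack, the tape roll and the marker pen have different shapes. Next I measure it and crop it.

```bash
cat > h.py <<'E'
import numpy as np,cv2
from scipy.spatial.transform import Rotation as R
from workcell import env
def cam(n):
    c=env.calibration(n); f=240/np.tan(np.radians(c['vertical_fov']/2))
    return c,f,R.from_euler('xyz',c['orientation'],degrees=True).as_matrix()
def ray(n,uv):
    c,f,M=cam(n); d=np.array([(uv[0]-c['cx'])/f,(uv[1]-c['cy'])/f]); s=d.copy()
    for _ in range(30): s=d/(1+c['k1']*(s@s))
    v=M@np.array([s[0],s[1],1]); return np.array(c['origin']),v/np.linalg.norm(v)
def onz(n,uv,z):
    o,v=ray(n,uv); return o+v*(z-o[2])/v[2]
def tri(a,b):
    (o1,v1),(o2,v2)=ray('side',a),ray('top',b)
    t=np.linalg.lstsq(np.c_[v1,-v2],o2-o1,rcond=None)[0]
    p,q=o1+t[0]*v1,o2+t[1]*v2; return (p+q)/2,np.linalg.norm(p-q)
E
python3 - <<'E'
from h import *
cr=[]
for n,(x,y) in {'side':(333,248),'top':(314,229)}.items():
    im=cv2.imread(f'pics/{n}0.png'); h=cv2.cvtColor(im,cv2.COLOR_BGR2HSV)
    m=cv2.inRange(h,(22,120,90),(38,255,255)); m2=np.zeros_like(m); m2[y-20:y+20,x-20:x+20]=m[y-20:y+20,x-20:x+20]
    yy,xx=np.nonzero(m2); print(n,xx.mean(),yy.mean(),xx.min(),xx.max(),yy.min(),yy.max(),len(xx))
    # bright top face
    v=h[...,2][m2>0]; print(np.percentile(v,[5,25,50,75,95]))
    c=im[y-30:y+30,x-40:x+40]; cr.append(cv2.resize(c,None,fx=5,fy=5,interpolation=cv2.INTER_CUBIC))
    if n=='top':
        for z in(40,46): print(onz(n,(xx.mean(),yy.mean()),z))
        t=(xx.mean(),yy.mean())
    else: s=(xx.mean(),yy.mean()); print(onz(n,s,40))
print(tri(s,t))
for nm,uv in dict(rackL=(291,170),rackR=(352,163),green=(226,259),red=(388,244),cup=(272,201),weight=(360,273),stop=(283,280)).items(): print(nm,onz('top',uv,40).round())
for nm,a,b in [('tubetop',(365,183),(295,160)),('tubetop2',(401,192),(332,155)),('tipbox',(459,228),(395,150))]: print(nm,tri(a,b))
cv2.imwrite('pics/crop.png',np.hstack(cr))
s=env.state(); M=R.from_euler('xyz',s['ee_rot'],degrees=True).as_matrix(); print(M.round(3))
E
```

```text
side 332.9043824701195 243.11553784860558 324 342 236 251 251
[176.5 199.  227.  255.  255. ]
[544.8506246    8.97743979  40.        ]
top 315.39772727272725 227.9431818181818 308 320 222 235 88
[238.05 247.   247.   247.   247.  ]
[549.15774694   6.39835602  40.        ]
[548.21162277   6.39778352  46.        ]
(array([547.55023639,   8.13636228,  39.55681698]), np.float64(4.802496482031011))
rackL [692.  62.  40.]
rackR [706. -85.  40.]
green [479. 220.  40.]
red [ 507. -165.   40.]
cup [617. 109.  40.]
weight [439. -97.  40.]
stop [426.  85.  40.]
tubetop (array([694.84869039,  50.55568031, 115.12278032]), np.float64(2.094002605585245))
tubetop2 (array([704.8923697 , -34.66056056, 115.58159765]), np.float64(1.1707684942223877))
tipbox (array([ 718.92111361, -176.73799307,   78.12394114]), np.float64(19.192671430793645))
[[-0.     0.233  0.973]
 [-0.002  0.973 -0.233]
 [-1.    -0.002  0.   ]]
```

View pics/crop.png

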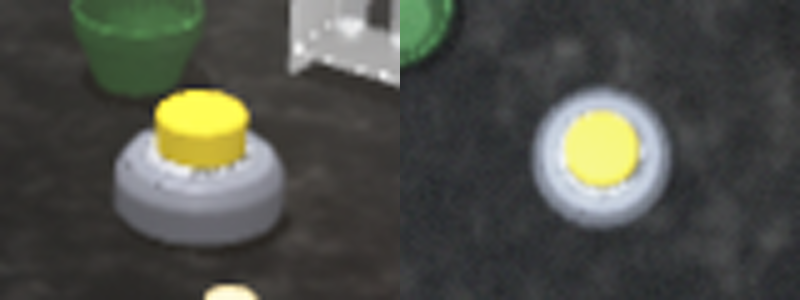

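The crop shows a yellow key on a grey housing, with steel collar and nothing else like it. The top mask only caught part of the key (88 px), so I'll refine it.

```bash
python3 - <<'E'
from h import *
im=cv2.imread('pics/top0.png').astype(int); x,y=314,229
b=im[y-20:y+20,x-20:x+20]; d=(b[...,2]+b[...,1])/2-b[...,0]
m=d>50; yy,xx=np.nonzero(m); t=(xx.mean()+x-20,yy.mean()+y-20); print(t,m.sum(),2*np.sqrt(m.sum()/np.pi))
P=onz('top',t,46);print(P, 'px/mm',cam('top')[1]/1340)
# housing: bright ring incl. key
g=b.max(2)>110; yy,xx=np.nonzero(g); h=(xx.mean()+x-20,yy.mean()+y-20); print('housing',h,g.sum(),onz('top',h,24))
im=cv2.imread('pics/side0.png'); x,y=333,244
b=im[y-20:y+20,x-20:x+20].astype(int); m=((b[...,2]>225)&(b[...,0]<150)&(b[...,1]>215)).astype(np.uint8)
cn=max(cv2.findContours(m,0,1)[0],key=cv2.contourArea); e=cv2.fitEllipse(cn); print(e)
s=(e[0][0]+x-20,e[0][1]+y-20); print('side top face',s,onz('side',s,46)); print(tri(s,t))
E
```

```text
(np.float64(313.97802197802196), np.float64(228.34065934065933)) 182 15.222667215103916
[547.32819505   9.79284144  46.        ] px/mm 0.4235642733895095
housing (np.float64(313.77326565143824), np.float64(230.02707275803724)) 591 [546.67163531  10.43043961  24.        ]
((19.778940200805664, 16.400903701782227), (7.937373638153076, 16.553640365600586), 91.88189697265625)
side top face (332.77894020080566, 240.40090370178223) [544.44044047   9.19749078  46.        ]
(array([546.98792159,  10.35201923,  44.76096252]), np.float64(1.534188110067086))
```

>>> jog_arm(plan=[0,-1.0,1.2,0,0,-1.8,2.2,0,0,-1.8,2.2,0,0,-1.8,2.2,0,0,-1.8,2.2,0,0,-1.8,2.2,0,0,-1.8,2.2,0,0,-1.8,2.2,0,0,-1.8,2.2,0,0,-1.8,2.2,0,0,-1.8,2.2,0,0,-1.8,2.2,0], claw=0, newtons=10)

```text
time_s: 1.1
ee_pos: [332.8, 295.6, 214.7]
ee_rot: [-91.4, 90.0, -104.8]
force: [0.8, 1.0, 0.1]
gripper_width: 14.0
```

>>> jog_arm(plan=[0,-1.8,2.2,0,0,-1.8,2.2,0,0,-1.8,2.2,0,0,-1.8,2.2,0,0,-1.8,2.2,0,0,-1.8,2.2,0,0,-1.8,2.2,0,0,-1.8,2.2,0,0,-1.8,2.2,0,0,-1.8,2.2,0,0,-1.0,1.2,0,0,0,0,0])

```text
time_s: 2.1
ee_pos: [514.9, 56.0, 214.4]
ee_rot: [-74.0, 89.9, -87.7]
force: [0.9, 0.3, 0.1]
gripper_width: 0.2
```

>>> jog_arm(plan=[0,-1.0,1.0,0,0,-1.0,1.1,0,0,-1.0,1.1,0,0,-0.7,0.9,0,1.5,0,0,0,2,0,0,0,2,0,0,0,2,0,0,0,1.5,0,0,0,0,0,0,0,0,0,0,0,0,0,0,0])

```text
time_s: 3.1
ee_pos: [546.1, 13.4, 125.8]
ee_rot: [15.9, 89.9, 2.5]
force: [-0.0, 0.0, -0.6]
gripper_width: 0.4
```

```bash
python3 - <<'E'
from h import *
for n in("side","top"): cv2.imwrite(f"pics/{n}1.png",env.grab_frame(n)[:,:,::-1])
s=env.state();print(s['ee_pos'],s['force'],s['ee_rot']); print(R.from_euler('xyz',s['ee_rot'],degrees=True).as_matrix().round(3))
a=[cv2.resize(cv2.imread('pics/side1.png')[160:300,250:430],None,fx=2.2,fy=2.2),cv2.resize(cv2.imread('pics/top1.png')[160:300,220:400],None,fx=2.2,fy=2.2)]
cv2.imwrite('pics/c1.png',np.hstack(a))
E
```

```text
[546.1440234   13.50558918 126.16585682] [-0.964982    0.35059556  0.18787802] [15.89008743 89.84659513  2.44002169]
[[ 0.003  0.233  0.973]
 [ 0.     0.973 -0.233]
 [-1.     0.001  0.003]]
```

View pics/c1.png

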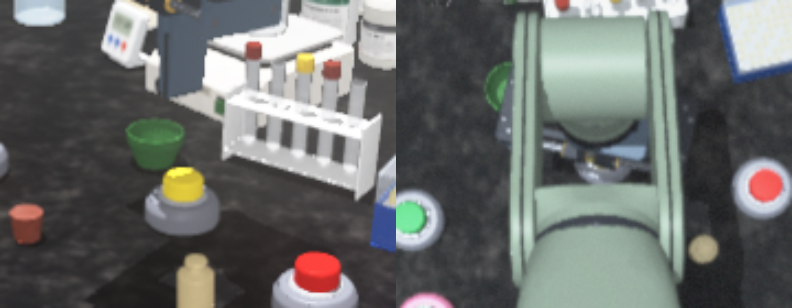

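View pics/side1.png

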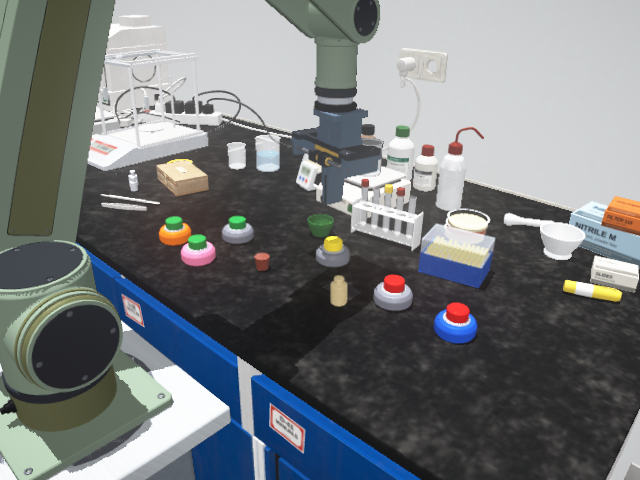

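The fingertips at (333,203) are straight above the yellow key at (333,240). I'll take out the 3.5 mm of y error and come down to just above the key.

>>> jog_arm(plan=[0,-0.3,0.1,0,1,0,0,0,1,0,0,0,1,0,0,0,1,0,0,0,0.5,0,0,0,0,0,0,0,0,0,0,0,0,0,0,0])

```text
time_s: 3.95
ee_pos: [545.7, 10.4, 80.0]
ee_rot: [20.9, 90.0, 7.5]
force: [0.4, -0.4, 0.5]
gripper_width: 0.2
```

```bash
python3 - <<'E'
from h import *
im=env.grab_frame('side')[:,:,::-1]
s=env.state();print(s['ee_pos'],s['force'])
cv2.imwrite('pics/c2.png',cv2.resize(im[180:290,260:410],None,fx=4,fy=4))
E
```

```text
[545.8655985   10.42809677  80.25792481] [ 0.27841935 -0.55616811 -1.19872883]
```

View pics/c2.png

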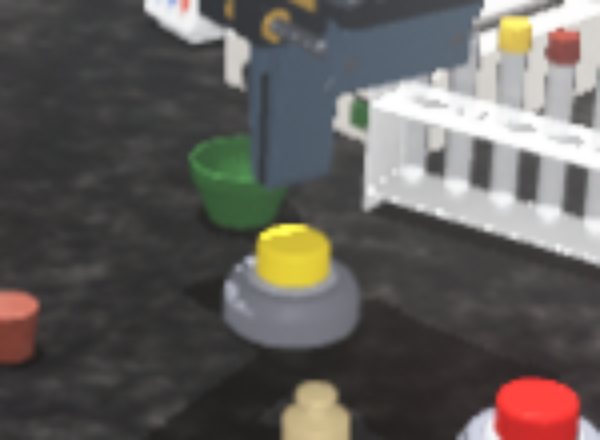

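The gap to the key looks bigger than the expected 9 mm, so I'll check it by projection.

```bash
cat >> h.py <<'E'
def proj(n,p):
    c,f,M=cam(n); q=M.T@(np.array(p,float)-c['origin']); a=q[:2]/q[2]; a=a*(1+c['k1']*(a@a)); return a*f+[c['cx'],c['cy']]
E
python3 - <<'E'
from h import *
s=env.state(); p=s['ee_pos']; M=R.from_euler('xyz',s['ee_rot'],degrees=True).as_matrix(); print(p)
P=lambda q:((proj('side',q)-[260,180])*4).round(0)
print('tip centre',P(p+M[:,0]*25),'tcp',P(p))
for a in(-13.5,13.5):
  for b in(-16,16): print(a,b,P(p+M@[25,a,b]))
print('key top c',P([546.5,10,46]),'tip if z 65',P([545.9,10.4,65]),P([545.9,10.4,75]))
E
```

```text
[545.8655985   10.42809677  80.25792481]
tip centre [292. 223.] tcp [293. 176.]
-13.5 -16 [281. 241.]
-13.5 16 [335. 226.]
13.5 -16 [249. 220.]
13.5 16 [302. 205.]
key top c [293. 240.] tip if z 65 [292. 205.] [293. 186.]
```

```bash
python3 - <<'E'
from h import *
im=env.grab_frame('side')[:,:,::-1]
print(env.state()['ee_pos'])
cv2.imwrite('pics/c3.png',cv2.resize(im[140:260,280:400],None,fx=5,fy=5,interpolation=cv2.INTER_CUBIC))
im=env.grab_frame('top')[:,:,::-1]
cv2.imwrite('pics/c3t.png',cv2.resize(im[170:270,250:370],None,fx=5,fy=5,interpolation=cv2.INTER_CUBIC))
E
```

```text
[545.83785786  10.46646801  80.31498478]
```

View pics/c3.png

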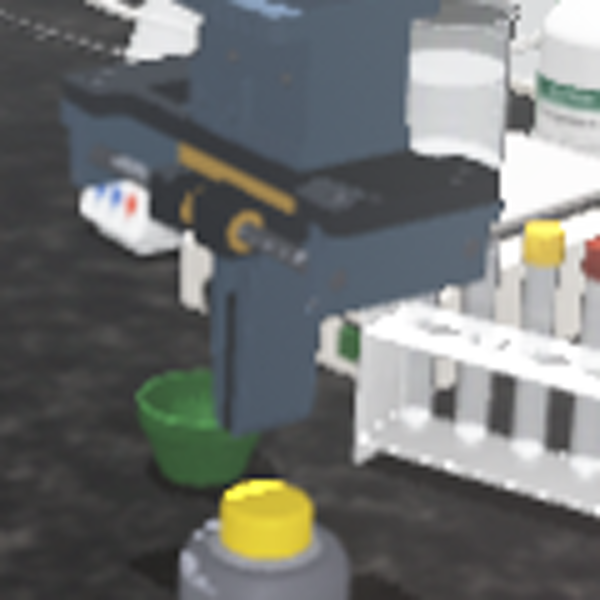

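View pics/c3t.png

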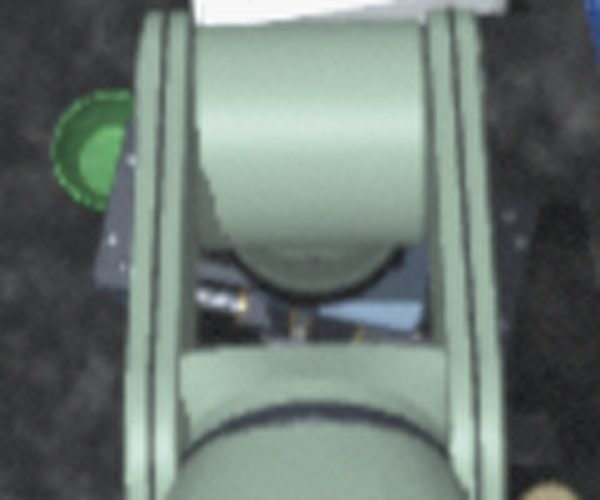

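```bash
python3 - <<'E'
from h import *
s=env.state(); p=s['ee_pos']; M=R.from_euler('xyz',s['ee_rot'],degrees=True).as_matrix()
for x in(-54,-90):
 for a in(-89,89):
  for b in(-38,38):
   q=p+M@[x,a,b]; print(x,a,b,q.round(),'side crop',((proj('side',q)-[280,140])*5).round(),'top crop',((proj('top',q)-[250,170])*5).round())
q=p+M@[25,-7.5,-16];print(((proj('side',q)-[280,140])*5).round())
# where would observed tip corner be
print(s['qpos'])
for z in(55,70,80): print(z,onz('side',(327,226.6),z).round(1), 'pred corner',q.round(1))
E
```

```text
-54 -89 -38 [488. -67. 134.] side crop [332. 394.] top crop [496. 390.]
-54 -89 38 [562. -85. 134.] side crop [501. 349.] top crop [531. 224.]
-54 89 -38 [529. 106. 134.] side crop [ 61. 236.] top crop [103. 305.]
-54 89 38 [603.  88. 134.] side crop [220. 202.] top crop [141. 141.]
-90 -89 -38 [488. -67. 170.] side crop [336. 297.] top crop [501. 379.]
-90 -89 38 [562. -85. 170.] side crop [508. 255.] top crop [537. 209.]
-90 89 -38 [529. 106. 170.] side crop [ 61. 150.] top crop [ 96. 293.]
-90 89 38 [603.  88. 170.] side crop [222. 118.] top crop [135. 124.]
[242. 495.]
[-1.11583484e-01  2.26381477e+01  1.04420242e+02  4.88850523e-03
  5.28766446e+01 -7.66682475e+01]
55 [569.5  46.9  55. ] pred corner [528.5   6.9  55.3]
70 [545.1  25.8  70. ] pred corner [528.5   6.9  55.3]
80 [528.9  11.7  80. ] pred corner [528.5   6.9  55.3]
```

Both views put the gripper about 25 mm higher than the reported TCP height, while x and y agree. The height reading can't be trusted, so I'll come down in small steps and find contact by force and camera.

>>> jog_arm(plan=[0.3,0,0,0,0.3,0,0,0,0.2,0,0,0,0.2,0,0,0,0.2,0,0,0,0,0,0,0,0,0,0,0])

```text
time_s: 4.68
ee_pos: [545.3, 10.4, 67.6]
ee_rot: [-176.8, 90.0, 169.8]
force: [0.2, -0.1, 0.6]
gripper_width: 0.8
```

```bash
python3 - <<'E'
from h import *
im=env.grab_frame('side')[:,:,::-1]
s=env.state();print(s['ee_pos'],s['force'])
cv2.imwrite('pics/c4.png',cv2.resize(im[180:290,270:390],None,fx=5,fy=5,interpolation=cv2.INTER_CUBIC))
E
```

```text
[545.42220758  10.44117241  67.79352608] [-0.13615961 -0.16789198  0.09646172]
```

View pics/c4.png

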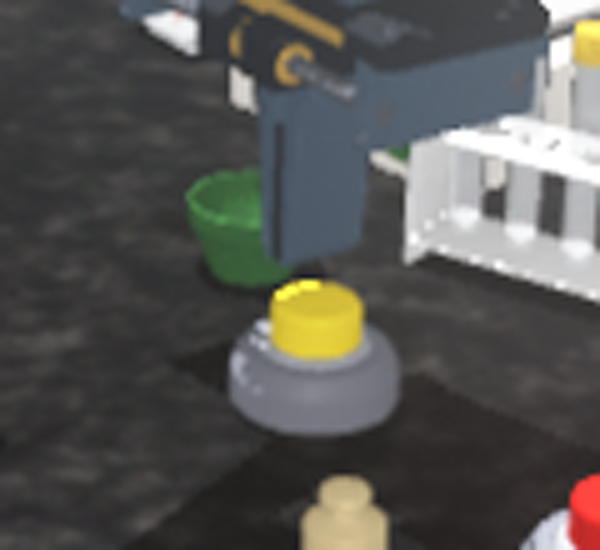

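No contact at reading 67.8 (force about 0, a gap visible, key up), so the height offset is real. Continuing down.

>>> jog_arm(plan=[0.3,0,0,0,0.3,0,0,0,0.3,0,0,0,0.2,0,0,0,0.2,0,0,0,0.1,0,0,0,0,0,0,0,0,0,0,0])

```text
time_s: 5.4
ee_pos: [545.4, 10.4, 53.8]
ee_rot: [120.7, 90.0, 107.3]
force: [-0.7, 0.3, -0.7]
gripper_width: 0.2
```

```bash
python3 - <<'E'
from h import *
im=env.grab_frame('side')[:,:,::-1]
s=env.state();print(s['ee_pos'],s['force'])
cv2.imwrite('pics/c5.png',cv2.resize(im[180:290,270:390],None,fx=5,fy=5,interpolation=cv2.INTER_CUBIC))
E
```

```text
[545.49838784  10.4056882   53.89690126] [-0.13336571 -1.08048567 -0.21101828]
```

View pics/c5.png

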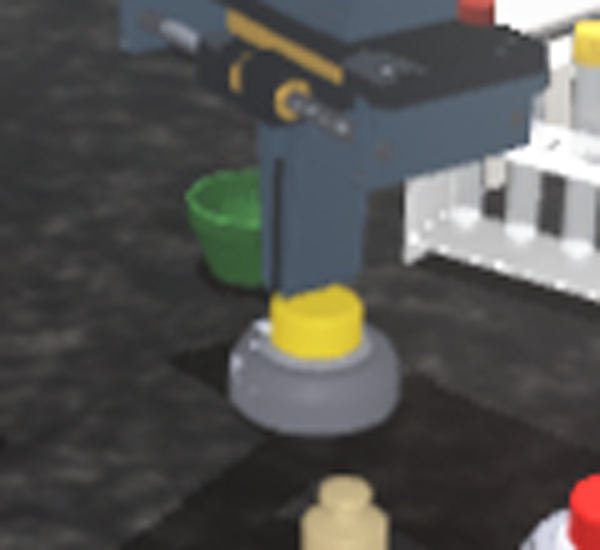

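>>> jog_arm(plan=[0.1,0,0,0,0.1,0,0,0,0.1,0,0,0,0.1,0,0,0,0,0,0,0,0,0,0,0])

```text
time_s: 5.95
ee_pos: [545.3, 10.4, 49.8]
ee_rot: [159.6, 90.0, 146.2]
force: [0.5, -0.7, -1.0]
gripper_width: 0.6
```

>>> jog_arm(plan=[0.1,0,0,0,0.1,0,0,0,0.1,0,0,0,0,0,0,0,0,0,0,0])

```text
time_s: 6.37
ee_pos: [545.4, 10.4, 46.9]
ee_rot: [71.9, 90.0, 58.5]
force: [0.1, 0.8, 1.0]
gripper_width: 0.8
```

>>> jog_arm(plan=[0.1,0,0,0,0.1,0,0,0,0.1,0,0,0,0,0,0,0,0,0,0,0])

```text
time_s: 6.78
ee_pos: [545.4, 10.4, 43.9]
ee_rot: [43.2, 90.0, 29.8]
force: [-0.2, -0.2, 3.3]
gripper_width: 0.5
```

```bash
python3 - <<'E'
from h import *
im=env.grab_frame('side')[:,:,::-1]
s=env.state();print(s['ee_pos'],s['force'])
cv2.imwrite('pics/c6.png',cv2.resize(im[180:290,270:390],None,fx=5,fy=5,interpolation=cv2.INTER_CUBIC))
E
```

```text
[545.45830783  10.42987918  43.95377313] [-0.61001311  0.31598626  2.5032704 ]
```

View pics/c6.png

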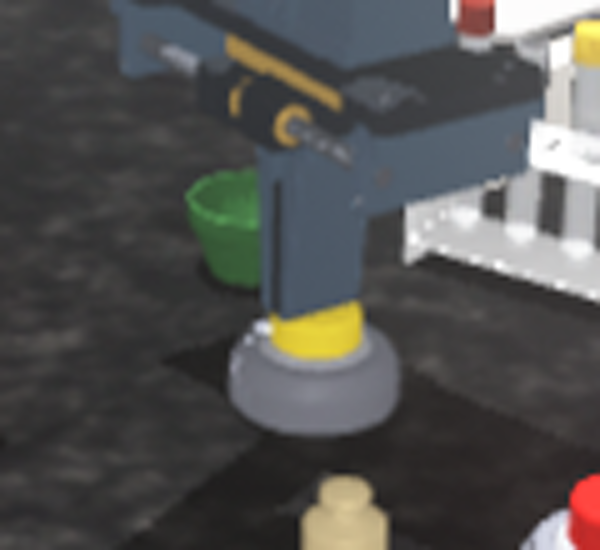

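Contact is made (Fz about 2.5–3 N, so travel about 2.5–3 mm). I'll go 5 mm deeper, to about 7.5 mm and 5.7 N, and hold for about 3 s.

>>> jog_arm(plan=[0.1,0,0,0,0.1,0,0,0,0.1,0,0,0,0.1,0,0,0,0.1,0,0,0,0,0,0,0,0,0,0,0,0,0,0,0])

```text
time_s: 7.5
ee_pos: [545.5, 10.5, 39.0]
ee_rot: [37.4, 90.0, 23.9]
force: [-0.6, 0.1, 4.8]
gripper_width: 0.5
```

```bash
python3 - <<'E'
from h import *
F=[]
for i in range(4):
    im=env.grab_frame('side')[:,:,::-1]; s=env.state(); F.append(s['force'])
print(s['ee_pos'],np.mean(F,0),np.round(F,1))
cv2.imwrite('pics/c7.png',cv2.resize(im[180:290,270:390],None,fx=5,fy=5,interpolation=cv2.INTER_CUBIC))
E
```

```text
[545.47161546  10.42716716  39.03988137] [-0.92196028  0.32469765  5.85730824] [[-1.2  0.5  5.8]
 [-1.1  0.8  5.4]
 [-1.5 -0.1  5.9]
 [ 0.1  0.2  6.3]]
```

View pics/c7.png

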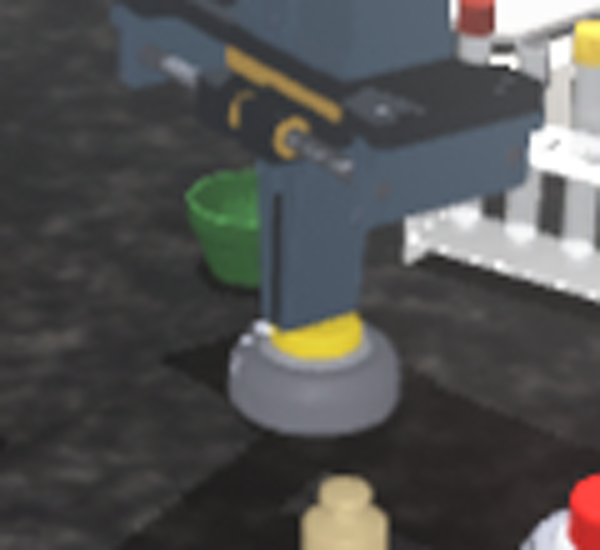

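The key is well down (5.9 N, about 7.5 mm) and the unit hasn't shifted. Holding.

>>> jog_arm(plan=[0,0,0,0,0,0,0,0,0,0,0,0,0,0,0,0,0,0,0,0,0,0,0,0,0,0,0,0,0,0,0,0,0,0,0,0,0,0,0,0,0,0,0,0,0,0,0,0])

```text
time_s: 8.7
ee_pos: [545.5, 10.4, 39.0]
ee_rot: [27.0, 90.0, 13.5]
force: [-1.1, 0.1, 5.8]
gripper_width: 0.6
```

>>> jog_arm(plan=[0,0,0,0,0,0,0,0,0,0,0,0,0,0,0,0,0,0,0,0,0,0,0,0,0,0,0,0,0,0,0,0,0,0,0,0,0,0,0,0,0,0,0,0,0,0,0,0])

```text
time_s: 9.7
ee_pos: [545.5, 10.4, 39.1]
ee_rot: [26.1, 90.0, 12.6]
force: [-1.5, -0.2, 6.0]
gripper_width: 0.6
```

>>> jog_arm(plan=[0,0,0,0,0,0,0,0,0,0,0,0,0,0,0,0,0,0,0,0,0,0,0,0,0,0,0,0,0,0,0,0,0,0,0,0,0,0,0,0,0,0,0,0,0,0,0,0])

```text
time_s: 10.7
ee_pos: [545.5, 10.4, 39.1]
ee_rot: [28.3, 90.0, 14.8]
force: [-0.7, 0.5, 5.9]
gripper_width: 0.5
```

>>> jog_arm(plan=[-0.2,0,0,0,-0.3,0,0,0,-0.5,0,0,0,-1,0,0,0,-1.5,0,0,0,-2,0,0,0,-2,0,0,0,-2,0,0,0,-2,0,0,0,-2,0,0,0,-1.5,0,0,0,0,0,0,0])

```text
time_s: 11.7
ee_pos: [547.2, 10.4, 192.6]
ee_rot: [14.0, 89.6, 0.6]
force: [0.5, -0.0, -0.2]
gripper_width: 0.4
```

>>> jog_arm(plan=[-1,0,0,0,-1,0,0,0,-1,0,0,0,0,0,0,0,0,0,0,0,0,0,0,0,0,0,0,0])

```text
time_s: 12.28
ee_pos: [545.0, 10.4, 218.1]
ee_rot: [-171.1, 89.9, 175.4]
force: [0.8, -1.2, 0.1]
gripper_width: 1.1
```

```bash
python3 - <<'E'
from h import *
s=env.state();print(s['time_s'],s['ee_pos'],s['force'])
im=env.grab_frame('side')[:,:,::-1];cv2.imwrite('pics/e.png',im)
im0=cv2.imread('pics/side0.png')
for n,i in(('before',im0),('after',im)):
    b=i[224:264,313:353].astype(int); m=((b[...,2]>150)&(b[...,0]<100)&(b[...,1]>130)); yy,xx=np.nonzero(m); print(n,xx.mean()+313,yy.mean()+224,yy.min()+224,yy.max()+224)
E
```

```text
12.2833 [544.9619604   10.43905162 218.08065106] [ 0.764546   -1.17620718  0.10640415]
before 332.96356275303646 243.24696356275302 236 251
after 332.59375 243.79017857142858 236 251
```

View pics/e.png

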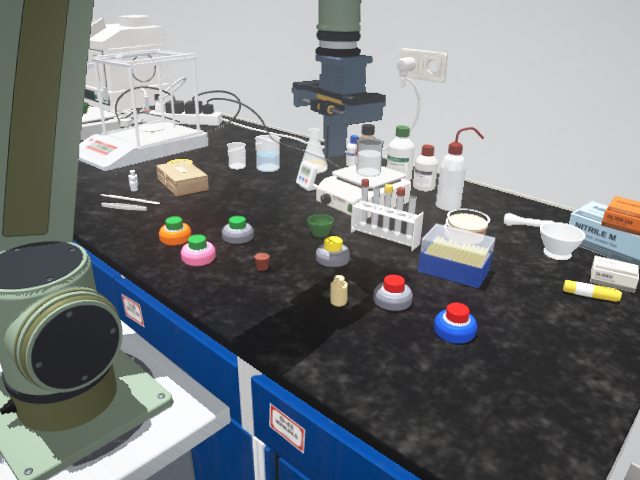

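The key is up again at (333,244), in the same pixels as at the start. The hand is about 170 mm above it, and everything else is where it was. Handing in.

```bash
python3 -c "
from workcell import env
print(env.job_done())"
```

```text
the job is handed in; nothing more can be done
None
```

I pressed the yellow key with closed fingertips, held it down for over 3 s, let it spring up and withdrew straight up. The job was handed in at about 12.3 s; no verdict is reported.

- **Press:** the force was about 5.9 N throughout the hold, which puts the key about 7.5 mm down.
- **Last checks:** in the side picture the key is up, with the same rows (236–251) as before and its centre within 0.6 px of the start. The other units, stopper, weight and cup look unmoved. The hand is over 150 mm above the key, and the force reading is back to noise.
- **Disagreement:** the fingertips met the key at a reported TCP height of about 46.5 mm, where the stated geometry gives 71 mm. Both cameras had already shown the gripper about 25 mm higher than reported, so I found contact by force and camera instead. I did not find the cause.

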